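Scoop the blue bead out of its jar

ROBOT

A 6-joint arm with a two-finger parallel gripper is mounted at the origin on the work surface. World frame = base frame: x ahead of the robot, y to its left, z up, the work surface at z = 0. Lengths are in mm, angles in rad, forces in N, time in s.
With the tool pointing down it reaches from about 425 to 925 mm from the base axis. Payload 12.5 kg.
Tool frame: the origin (TCP) lies at the very end of the fingers, on their centre line; the grasp point (between the pads) lies behind it (env.grip_depth is the x of the grasp point in the tool frame, in mm); x points along the fingers, z is the direction in which the jaws open and shut, and the axes are right-handed (so a half turn about x gives the same grasp; the last joint's range is limited). The gripper opens to 85 mm and grips with 20 to 120 N. Pads are 22 mm wide; open, the fingers measure 114 mm over their backs; the gripper's body (76 mm by 85 mm) begins 54 mm behind the grasp point. The pads swing forward as they close: fully open they stand 13 mm farther back than shut.
Start: joints at [-1.271, 0.491, 1.559, -0, 1.092, -0.106], TCP at [246.745, -574.249, 231.327] pointing down, gripper open.
Joint ranges: [-3.1, 3.1], [-0.84, 2.19], [0.05, 2.79], [-1.13, 4.28], [0.06, 2.93], [-2.69, 2.69]. Speed limits (rad/s): [2.22, 2.22, 2.79, 3.14, 3.14, 3.14].

INTERFACE

Orientations are given as a unit quaternion [w, x, y, z].
In Python, from rig import env, grab_frame, job, finder, readout gives the robot as it stands. Calls block until the motion is done:
- env.goto(position, orientation): joint-space move of the TCP to a pose.
- env.line_to(position, ori=None, speed=150, contact_N=None): straight line of the TCP; ori=None keeps the orientation; speed is the mean speed in mm/s. With contact_N (N) it stops when the force on the tool has changed by that much, and returns True; else False.
- env.move_joints(angles): joint-space move.
- env.move_gripper(opening, grip_force=None): finger opening in mm; grip_force is the grip in N (None keeps the last); returns when the fingers have stopped.
- env.dwell(seconds).
- env.ik(position, orientation): joint angles nearest the present ones, or None.
- grab_frame(name): name is "scene" or "top" or "wrist"; returns a dict with "pixels" (420x560x3 uint8, blue, green, red), "fx", "fy", "cx", "cy" (pixels), "k1" (the pictures are not rectified: a ray, as slopes to the right and down, at radius r is drawn at 1 + k1 r^2 times it, then the intrinsics apply), "rvec" (rotation vector, rad) and "tvec" (3), from world to camera coordinates, as OpenCV has them. Camera axes: x right, y down, z forward; pixel columns grow to the right and rows downward; lengths in mm; the calibration is good to about 2 mm. A picture is of the moment at which its call begins. There is no depth.
A pose or a line that the arm cannot do raises env.PlanningError and nothing moves.
- job.hand_in(): hands the job in, once; it reports no verdict.
Trained networks look in the newest picture that a camera, given by its name, has taken for a name from the list of things; names that differ only in an ending like _2 or _b are one class to them, and where a whole thing is asked for, a point or a joint stands for the part that bears it (a point fixed in the world has none). Each returns a list of dicts, best first, with "confidence" (0 to 1); they miss things now and then, are a little off and sometimes report something else, mostly with a low value. They report only what shows in the picture. A call takes as long as a camera call. They do not tell look-alikes from the thing itself.
- finder.boxes_of(camera, query): "bbox" ([left, top, width, height] in pixels, round what is visible of it).
- finder.cut_out(camera, query): "region" (420x560 bool, what is visible of it) and "bbox" ([left, top, width, height] in pixels, round what is visible of it).
Readings, each from a call of its own:
- readout.get_time_s(): time.
- readout.get_joints(): joint angles.
- readout.get_qd(): joint speeds.
- readout.get_joint_torque(): joint torques, N m.
- readout.get_tool_pos(): TCP position.
- readout.get_eef_rot(): TCP orientation.
- readout.get_wrist_force(): force on the tool from outside, world axes, zero at the start.
- readout.get_moment(): the same for the moment, N m.
- readout.get_gripper_width(): finger opening in mm.
Only numpy, scipy, OpenCV 4.12 (cv2) and the standard library are available. Lean on these libraries where they do the work, as an engineer would, in place of code of your own. Each camera call takes 0.05 s, during which the arm holds its last target. There are 200 camera calls.

TASK

Take the standing red-handled scoop by its handle, angle its nose down inside the glass jar that holds the blue bead and scoop the bead up. Right the scoop while it is still inside the jar, lift it out, and stand it upright, with the bead still in it, on the middle of the round cork mat; then let go.

Things in the scene. Friction and masses are not known exactly. Their poses are not given: they have to be found in the camera images.
- scoop: Red-handled steel scoop, 160 g, standing on its flat floor (x -8 to 24 mm), nose robotward within 40 deg. Origin on the underside; z up, -x to the nose, y across. Cup 48 mm wide, 26 high. Handle starts at the cup's back (x 29, z 3), leans 8 deg to +x, top z 201: 10 x 12 stem, then a red grip 20 (x) by 16 (y) mm, 75 long, middle at x 52, z 166: take it there, closing along y; outermost rear x 67.
- scoop_lip (a point): Middle of the scoop's straight front lip (scoop x -28, z 8 mm, underside), 48 mm wide; axes as the scoop's. A 2 mm thick ramp, 22 deg steep, climbs to it from the floor's front (x -8), so upright it keeps the bead in; tip the nose down 22 deg and the ramp lies flat. Side and back walls 2 mm thick, 44 mm apart inside, back wall at x 22 to 24; floor 3 mm thick.
- bead: Polished blue stone bead, a 26 mm ball of 24 g, loose on its jar's floor, on the side towards the robot (30 to 52 mm off centre); rolls and slides easily. Origin at its centre. The other jar's bead is amber-orange. Pushed by the lip (within 3 mm of the jar's floor) against the jar's wall, it rides up onto the ramp with under 5 N.
- jar: Clear glass jar with the blue bead, fixed to the bench, black bands at foot and mouth; a twin stands 0.2 to 0.45 m beside it. Origin: centre of the underside, z up. 95 mm high, 157 mm across; flat inner floor at z 6; inside radius 70 to 72 mm (12-sided) up to z 66, then narrowing to a mouth of inside radius 56, outside 63 mm, from z 82 to 95.
- mat: Round cork mat fixed on the bench, 130 mm diameter, 4 mm thick. Origin: centre of its underside, so its top is at z 4 mm.
There are look-alikes about, which are no part of the job. Leave any pink or turquoise look-alike of the scoop alone. Of the things that look like the mat, the larger one is meant.

How it is judged (in metres and radians):
On the way, in this order (a step that is already met when the one before it is completed fails the run):
1. the scoop is angled nose-down (more than 9 degrees) with its cup inside the blue bead's jar (angle between scoop's own z axis and vertical above 0.15 rad and z of scoop in the frame of jar below 0.06 m and horizontal distance between scoop and jar below 0.062 m), for 0.1 s.
2. the bead lies in the scoop's cup and the scoop is righted (within 15 degrees of upright), still inside the jar (angle between scoop's own z axis and vertical below 0.26 rad and x of bead in the frame of scoop between -0.02 and 0.022 m and y of bead in the frame of scoop between -0.022 and 0.022 m and z of bead in the frame of scoop between 0.008 and 0.03 m and z of scoop in the frame of jar below 0.085 m and horizontal distance between scoop and jar below 0.062 m), for 0.1 s.
At the end, for the whole second after the job is handed in: The scoop stands upright (within 6 degrees) and still on the cork mat, its origin within 32 mm of the mat's centre, with the blue bead lying in its cup (angle between scoop's own z axis and vertical below 0.1 rad and horizontal distance between scoop and mat below 0.032 m and z of scoop in the frame of mat below 0.01 m and x of bead in the frame of scoop between -0.02 and 0.022 m and y of bead in the frame of scoop between -0.022 and 0.022 m and z of bead in the frame of scoop between 0.008 and 0.03 m and linear speed of scoop below 0.02 m/s and linear speed of bead below 0.03 m/s); the robot touches nothing.
It also fails if it takes over 58 s, if anything falls off the work surface, if the arm or the gripper's body presses on something with over 40 N, if the wrist force passes 120 N, or if a joint passes its speed limit or range.

## Working session

There is one attempt and no reset: what is moved stays moved. The work goes in short steps, each a Python script; the robot and the scene stay as the last script left them, time stands still between calls to the robot, and variables do not carry over. Pictures are saved under pics/ and viewed, about 8 in all and at most 12, crops included, and the job is handed in when it is done.

```bash
ls; mkdir -p pics
python3 - <<'E'
from rig import env, grab_frame, job, finder, readout
import cv2,numpy as np
print(env.grip_depth, readout.get_time_s(), readout.get_eef_rot())
fs=[]
for n in ["scene","top"]:
    f=grab_frame(n); cv2.imwrite(f"pics/{n}0.png",f["pixels"])
    print(n,{k:np.round(v,4).tolist() for k,v in f.items() if k!="pixels"})
    for q in ["scoop","bead","jar","mat"]:
        print(q,[(np.round(d["bbox"]).tolist(),round(d["confidence"],2)) for d in finder.boxes_of(n,q)])
E
```

```text
pics
-18.700000000000003 0.0 [ 0.5901887   0.38924914  0.59081228 -0.38872002]
scene {'fx': 409.9651, 'fy': 409.9651, 'cx': 279.6219, 'cy': 209.7773, 'k1': -0.1198, 'rvec': [2.0392, 0.8513, -0.4354], 'tvec': [-402.9648, -143.9109, 1112.3248]}
scoop [([172.0, 121.0, 56.0, 93.0], 0.81), ([70.0, 167.0, 74.0, 88.0], 0.79), ([163.0, 165.0, 39.0, 92.0], 0.55)]
bead [([219.0, 289.0, 15.0, 10.0], 0.44)]
jar [([196.0, 248.0, 101.0, 109.0], 0.71)]
mat [([328.0, 168.0, 39.0, 23.0], 0.72), ([260.0, 178.0, 52.0, 31.0], 0.65)]
top {'fx': 508.1391, 'fy': 508.1391, 'cx': 285.835, 'cy': 211.1944, 'k1': -0.1868, 'rvec': [2.1787, -2.1691, 0.0404], 'tvec': [56.1516, 506.7258, 904.1923]}
scoop [([408.0, 290.0, 87.0, 35.0], 0.72), ([359.0, 225.0, 69.0, 54.0], 0.68)]
bead []
jar []
mat [([122.0, 195.0, 50.0, 53.0], 0.75), ([186.0, 229.0, 73.0, 70.0], 0.72)]
```

Run:
```python
import cv2,numpy as np
a=cv2.imread("pics/scene0.png");b=cv2.imread("pics/top0.png")
cv2.imwrite("pics/s0.png",cv2.resize(a,(800,600)));cv2.imwrite("pics/t0.png",cv2.resize(b,(800,600)))
```

```text
(no output)
```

View pics/s0.png

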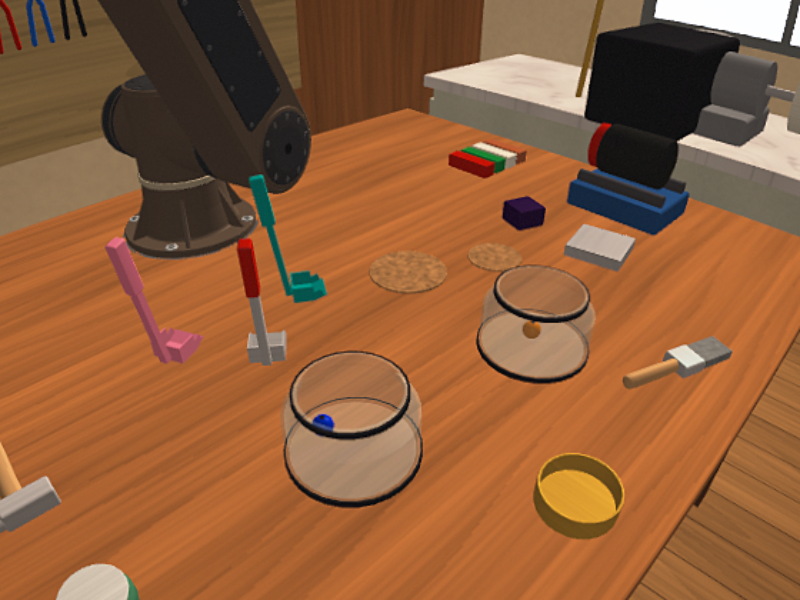

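View pics/t0.png

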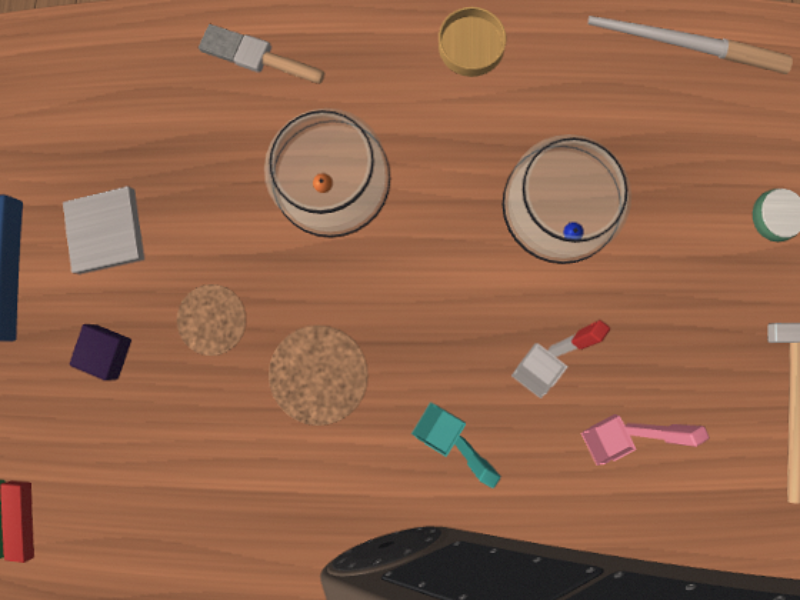

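The top view (800x600) shows three scoops: red-handled with a steel cup at (540,370), teal at (440,430) and pink at (610,440). The red and steel one is the target. The blue bead (572,231) is in the right-hand jar (565,200), and amber is in the left jar. The cork discs are large (318,375) and small (211,320), and the large one is meant. Next I'll localise these.

```bash
cat > h.py <<'E'
import numpy as np, cv2
from scipy.optimize import least_squares, minimize
from scipy.spatial.transform import Rotation as R
from rig import env, grab_frame, job, finder, readout
def proj(f,P):
    Rm=cv2.Rodrigues(np.array(f["rvec"],float))[0]; c=np.atleast_2d(P)@Rm.T+np.array(f["tvec"]).ravel()
    s=c[:,:2]/c[:,2:]; s=s*(1+f["k1"]*(s**2).sum(1,keepdims=True))
    return s*[f["fx"],f["fy"]]+[f["cx"],f["cy"]]
def back(f,uv,z):
    "pixels -> world points on the plane z"
    d=(np.atleast_2d(uv)-[f["cx"],f["cy"]])/[f["fx"],f["fy"]]; s=d.copy()
    for _ in range(20): s=d/(1+f["k1"]*(s**2).sum(1,keepdims=True))
    Rm=cv2.Rodrigues(np.array(f["rvec"],float))[0]; C=-Rm.T@np.array(f["tvec"]).ravel()
    w=np.c_[s,np.ones(len(s))]@Rm
    return C+w*((z-C[2])/w[:,2])[:,None]
def hsv(f): return cv2.cvtColor(f["pixels"],cv2.COLOR_BGR2HSV)
def blob(m,uv,rad):
    "pixels (u,v) of mask m within rad of uv"
    v,u=np.nonzero(m); p=np.c_[u,v].astype(float); return p[np.hypot(*(p-uv).T)<rad]
def circ(p,r,c0):
    return least_squares(lambda c:np.hypot(*(p-c).T)-r,c0,loss="soft_l1",f_scale=2)
def box(x0,x1,y,z0,z1): return np.array([[x,s*y,z] for x in(x0,x1) for s in(-1,1) for z in(z0,z1)],float)
def bar(c,L,wx,wy):
    a=np.radians(8); B=box(-wx/2,wx/2,wy/2,-L/2,L/2)
    return B@np.array([[np.cos(a),0,-np.sin(a)],[0,1,0],[np.sin(a),0,np.cos(a)]])+c
GRIP=bar([52,0,166],75,20,16); STEM=bar([38,0,66],127,10,12)
CUP=np.vstack([box(-8,24,24,0,26),box(-28,-27,24,8,10),box(-24,-20,24,10,24)])
def scoop_mask(f,x,y,yaw,parts=(GRIP,STEM,CUP[:12])):
    m=np.zeros(f["pixels"].shape[:2],np.uint8); Rz=R.from_euler("z",yaw).as_matrix()
    for P in parts:
        q=proj(f,P@Rz.T+[x,y,0]); cv2.fillConvexPoly(m,cv2.convexHull((q*16).round().astype(np.int32)),1,shift=4)
    return m
E
cat > loc.py <<'E'
from h import *
F={}; 
for n in("scene","top"): F[n]=grab_frame(n)
S=560/800
# mat
for n,uv in(("top",(318,375)),("scene",(408,271))):
    best=min(finder.cut_out(n,"mat"),key=lambda d:np.hypot(d["bbox"][0]+d["bbox"][2]/2-uv[0]*S,d["bbox"][1]+d["bbox"][3]/2-uv[1]*S))
    v,u=np.nonzero(best["region"]); w=back(F[n],np.c_[u,v],4)[:,:2]
    print("mat",n,w.mean(0),"diam",2*np.sqrt(np.linalg.eigvalsh(np.cov(w.T))*4)/1)
# bead
for n,uv in(("top",(572,231)),("scene",(322,423))):
    H=hsv(F[n]); m=(abs(H[...,0].astype(int)-118)<12)&(H[...,1]>150)
    p=blob(m,np.array(uv)*S,14); print("bead",n,len(p),back(F[n],[(p.min(0)+p.max(0))/2],19))
# jar
for n,mo,ft in(("top",(575,190),(565,200)),("scene",(350,394),(353,452))):
    d=F[n]["pixels"].max(2)<60; p=blob(d,np.array(ft)*S,85)
    for z,r,c in((94,62,mo),(2,77.5,ft)):
        w=back(F[n],p,z)[:,:2]; c0=back(F[n],[np.array(c)*S],z)[0,:2]
        for tol in(15,8,5):
            k=abs(np.hypot(*(w-c0).T)-r)<tol; c0=circ(w[k],r,c0).x
        print("jar",n,z,c0,k.sum(),np.abs(np.hypot(*(w[k]-c0).T)-r).mean())
# scoop
ms={}
for n,uv in(("top",(555,358)),("scene",(262,300))):
    c=min(finder.cut_out(n,"scoop"),key=lambda d:np.hypot(d["bbox"][0]+d["bbox"][2]/2-uv[0]*S,d["bbox"][1]+d["bbox"][3]/2-uv[1]*S))
    H=hsv(F[n]); red=((H[...,0]<6)|(H[...,0]>174))&(H[...,1]>190)
    p=blob(red,np.array({"top":(592,335),"scene":(250,268)}[n])*S,28).astype(int)
    r=np.zeros((420,560),np.uint8); r[p[:,1],p[:,0]]=1
    ms[n]=(c["region"].astype(np.uint8),r,c["bbox"]); print("scoop",n,c["bbox"],c["confidence"],len(p))
def cost(q,pr=False):
    t=0;o=[]
    for n in F:
        for m,pa in((ms[n][0],(GRIP,STEM,CUP[:12])),(ms[n][1],(GRIP,))):
            a=cv2.GaussianBlur(m.astype(np.float32),(0,0),1.5); b=cv2.GaussianBlur(scoop_mask(F[n],q[0],q[1],q[2],pa).astype(np.float32),(0,0),1.5)
            e=np.abs(a-b).sum()/a.sum(); o.append(round(float(e),2)); t+=e
    return o if pr else t
c0=back(F["top"],[np.array((540,370))*S],13)[0]; g=back(F["top"],[np.array((592,335))*S],166)[0]
y0=np.arctan2(*(g-c0)[1::-1]); print("init",c0,g,y0)
for dy in(-.25,0,.25):
    r=minimize(cost,[c0[0],c0[1],y0+dy],method="Nelder-Mead",options=dict(initial_simplex=np.array([c0[0],c0[1],y0+dy])+np.array([[0,0,0],[12,0,0],[0,12,0],[0,0,.2]])))
    print("scoop",r.x,r.fun,cost(r.x,True))
    if dy==-.25 or r.fun<b.fun: b=r
# overlay crop
im=[]
for n,(cx,cy) in(("top",(388,250)),("scene",(182,215))):
    i=F[n]["pixels"].copy(); 
    for pa in(GRIP,STEM,CUP[:12]):
        k,_=cv2.findContours(scoop_mask(F[n],*b.x,(pa,)),cv2.RETR_EXTERNAL,cv2.CHAIN_APPROX_NONE)
        cv2.drawContours(i,k,-1,(0,255,0),1)
    for i2 in (F[n]["pixels"],i): im.append(cv2.resize(i2[cy-55:cy+55,cx-50:cx+50],(300,330),interpolation=cv2.INTER_NEAREST))
cv2.imwrite("pics/ov.png",cv2.resize(np.hstack(im),(800,220*1)))
E
python3 loc.py
```

```text
mat top [483.18420455 318.22503148] diam [92.64784449 94.12013995]
mat scene [413.92893265 173.67639679] diam [128.04659149 131.13623018]
bead top 86 [[ 601.14677864 -152.32550066   19.        ]]
bead scene 95 [[ 595.84443568 -154.14092901   19.        ]]
jar top 94 [ 636.33753564 -140.55062884] 222 0.493670856636461
jar top 2 [ 637.27024524 -141.6473396 ] 133 0.9340831214324358
jar scene 94 [ 637.21964327 -140.95874593] 466 1.5060209604910917
jar scene 2 [ 634.32149918 -138.46296904] 453 1.5816813641745846
scoop top [358.8, 221.6, 69.5, 53.9] 0.89 0
scoop scene [163.8, 167.4, 37.6, 90.3] 0.56 425
init [ 420.32421217 -109.43671154   13.        ] [ 461.74349299 -142.19919118  166.        ] -0.6692264472589085
scoop [ 420.32421217 -109.43671154   -0.91922645] inf [0.94, 1.82, 0.68, inf]
scoop [ 420.32421217 -109.43671154   -0.66922645] inf [0.22, 0.41, 0.21, inf]
scoop [ 4.20324212e+02 -1.09436712e+02 -4.19226447e-01] inf [0.68, 1.32, 0.43, inf]loc.py:35: RuntimeWarning: divide by zero encountered in scalar divide
  e=np.abs(a-b).sum()/a.sum(); o.append(round(float(e),2)); t+=e
  np.max(np.abs(fsim[0] - fsim[1:])) <= fatol):
```

View pics/ov.png

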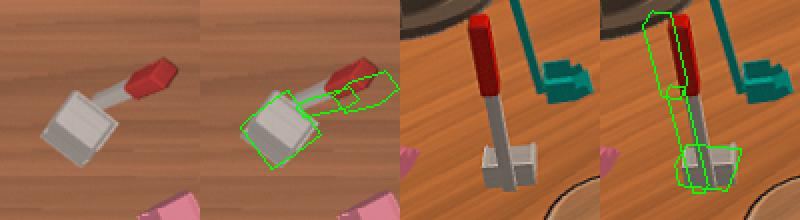

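Overlay: the red scoop is clearly the target, but the fit was broken by a top-view red threshold that returned no pixels. I'll fix that, and the large mat in the top view.

```bash
sed -i 's/\[...,1\]>190/[...,1]>165/; s/uv\[0\]\*S,d\["bbox"\]\[1\]+d\["bbox"\]\[3\]\/2-uv/uv[0]*S,d["bbox"][1]+d["bbox"][3]\/2-uv/' loc.py; sed -i 's/^S=560.*/S=560\/800; np.set_printoptions(precision=2,suppress=True)/' loc.py; python3 loc.py
```

```text
mat top [412.04 176.  ] diam [127.18 130.83]
mat scene [413.52 174.68] diam [130.34 133.03]
bead top 88 [[ 601.15 -152.33   19.  ]]
bead scene 91 [[ 596.41 -153.55   19.  ]]
jar top 94 [ 636.35 -140.56] 222 0.4936841269638506
jar top 2 [ 637.31 -141.61] 134 0.8989569075287325
jar scene 94 [ 637.2  -140.96] 467 1.510741189496647
jar scene 2 [ 634.3  -138.45] 455 1.5879442781377893
scoop top [357.1, 225.0, 70.9, 53.1] 0.89 302
scoop scene [163.9, 167.9, 36.2, 88.5] 0.72 431
init [ 420.32 -109.44   13.  ] [ 461.74 -142.2   166.  ] -0.6692264472589085
scoop [ 420.89 -107.7    -0.64] 0.818915843963623 [0.11, 0.26, 0.09, 0.35]
scoop [ 420.91 -108.45   -0.63] 0.8385900855064392 [0.12, 0.26, 0.08, 0.37]
scoop [ 420.3  -108.48   -0.63] 0.8228132128715515 [0.11, 0.25, 0.1, 0.37]
```

View pics/ov.png

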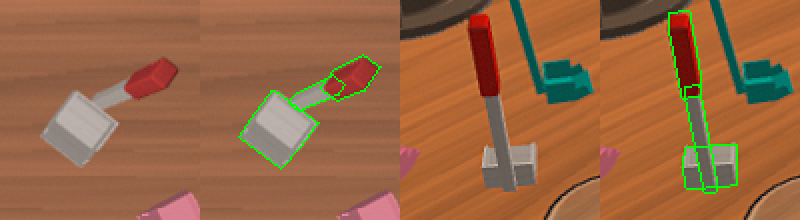

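```bash
cat >> h.py <<'E'
JAR=np.array([636.7,-140.8]); MAT=np.array([412.8,175.3]); SCOOP=(420.6,-108.1,-.635); BEAD=np.array([600,-152.7])
A8=np.radians(8); SGN=1
HX=np.array([np.sin(A8),0,np.cos(A8)])
def tool(x,y,z,yaw,tilt=0,up=0,pivot=(0,0,0),s=None):
    "TCP pose that puts scoop point pivot at x,y,z; tilt deg nose down; up: mm back along the handle"
    s=s or SGN; Rs=R.from_euler("z",yaw)*R.from_euler("y",-tilt,degrees=True)
    tx=-HX; tz=np.array([0,s,0.]); Rt=Rs*R.from_matrix(np.c_[tx,np.cross(tz,tx),tz])
    p=np.array([x,y,z])+Rs.apply(np.array([52,0,166])+HX*(up+env.grip_depth)-np.array(pivot))
    q=Rt.as_quat(); return p,np.r_[q[3],q[:3]]
def radial(c,z,tilt,yaw,**k):
    "scoop pivot at distance c (along scoop +x) from the jar centre"
    return tool(JAR[0]+c*np.cos(yaw),JAR[1]+c*np.sin(yaw),z,yaw,tilt,**k)
E
python3 - <<'E'
from h import *
np.set_printoptions(precision=2,suppress=True)
yj=.309
for s in(1,-1):
    print(s)
    for n,p in dict(pre=tool(SCOOP[0],SCOOP[1],0,SCOOP[2],up=110,s=s),gr=tool(SCOOP[0],SCOOP[1],0,SCOOP[2],s=s),lift=tool(SCOOP[0],SCOOP[1],160,SCOOP[2],s=s),
      above=radial(5,150,23,yj,s=s),low=radial(-36,10,23,yj,s=s),up=radial(0,150,0,yj,s=s),mat=tool(*MAT,4,yj,s=s),mat2=tool(*MAT,120,yj,s=s)).items():
        print(n,p[0],env.ik(*p))
E
```

```text
1
pre [ 472.69 -146.48  256.41] [-0.45  0.33  1.76  0.03  1.18 -1.4 ]
gr [ 460.37 -137.4   147.48] [-0.44  0.45  1.92  0.03  0.91 -1.4 ]
lift [ 460.37 -137.4   307.48] [-0.44  0.26  1.72  0.03  1.3  -1.39]
above [ 629.88 -142.98  305.06] [-0.39  0.38  1.56  0.2   1.01 -2.36]
low [ 590.83 -155.44  165.06] [-0.44  0.48  1.81  0.29  0.67 -2.53]
up [ 683.76 -125.78  297.48] [-0.25  0.6   1.19 -0.07  1.47 -2.12]
mat [459.86 190.32 151.48] [ 0.26  0.47  1.87 -0.01  0.94 -1.61]
mat2 [459.86 190.32 267.48] [ 0.26  0.33  1.74 -0.01  1.22 -1.61]
-1
pre [ 472.69 -146.48  256.41] [-0.45  0.33  1.76  0.03  1.18  1.75]
gr [ 460.37 -137.4   147.48] [-0.44  0.45  1.92  0.03  0.91  1.74]
lift [ 460.37 -137.4   307.48] [-0.44  0.26  1.72  0.03  1.3   1.75]
above [ 629.88 -142.98  305.06] [-0.39  0.38  1.56  0.2   1.01  0.78]
low [ 590.83 -155.44  165.06] [-0.44  0.48  1.81  0.29  0.67  0.61]
up [ 683.76 -125.78  297.48] [-0.25  0.6   1.19 -0.07  1.47  1.02]
mat [459.86 190.32 151.48] [ 0.26  0.47  1.87 -0.01  0.94  1.53]
mat2 [459.86 190.32 267.48] [ 0.26  0.33  1.74 -0.01  1.22  1.53]
```

```bash
sed -i 's/SGN=1/SGN=-1/' h.py
python3 - <<'E'
from h import *
np.set_printoptions(precision=2,suppress=True)
env.line_to(np.array(readout.get_tool_pos())+[0,0,110],speed=200)
env.goto(*tool(*SCOOP[:2],0,SCOOP[2],up=170)); env.move_gripper(60)
env.line_to(tool(*SCOOP[:2],0,SCOOP[2],up=60)[0],speed=150)
print(env.line_to(tool(*SCOOP[:2],0,SCOOP[2])[0],speed=80,contact_N=8))
env.move_gripper(5,80); env.dwell(.3)
print(readout.get_gripper_width(),readout.get_tool_pos(),readout.get_wrist_force(),readout.get_time_s())
env.line_to(np.array(readout.get_tool_pos())+[0,0,30],speed=60); env.dwell(.2)
print(readout.get_gripper_width(),readout.get_wrist_force())
im=[]
for n,(cx,cy) in(("top",(388,240)),("scene",(190,200))):
    f=grab_frame(n); im.append(cv2.resize(f["pixels"][cy-75:cy+75,cx-100:cx+100],(400,300)))
cv2.imwrite("pics/g1.png",np.hstack(im))
E
```

```text
False
14.851655706464664 [ 460.61 -137.55  147.77] [ 0.64 -0.41  4.64] 6.4833
15.176075729254883 [-0.34  0.67 -0.14]
```

View pics/g1.png

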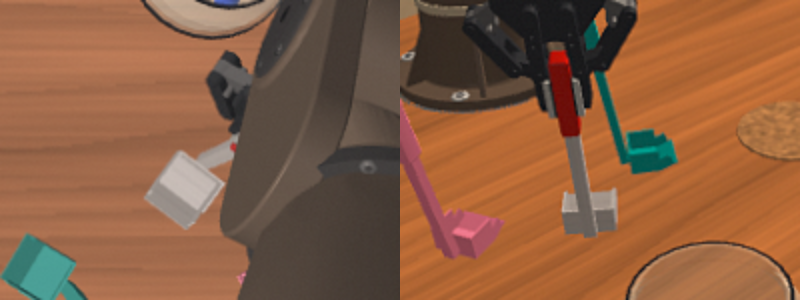

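The red scoop is gripped and hanging cleanly (cup at about (590,212) in the right half). Next: into the jar, tilted.

```bash
cat > dip.py <<'E'
from h import *
np.set_printoptions(precision=2,suppress=True)
L=(-28,0,8); Y=np.arctan2(*(JAR-BEAD)[::-1]); T=24
env.line_to(np.array(readout.get_tool_pos())+[0,0,110],speed=150)
env.goto(*radial(-17,125,T,Y,pivot=L))
env.line_to(radial(-17,40,T,Y,pivot=L)[0],speed=100)
env.line_to(radial(-17,12,T,Y,pivot=L)[0],speed=60); env.dwell(.2)
print(readout.get_wrist_force())
hit=env.line_to(radial(-17,3,T,Y,pivot=L)[0],speed=12,contact_N=4)
p=np.array(readout.get_tool_pos()); dz=p[2]-radial(-17,6,T,Y,pivot=L)[0][2]
print("floor",hit,"dz vs nominal",dz)
np.save("dz.npy",dz)
im=[]
for n,(cx,cy) in(("top",(400,140)),("scene",(248,285))):
    f=grab_frame(n); im.append(cv2.resize(f["pixels"][cy-60:cy+60,cx-80:cx+80],(400,300)))
cv2.imwrite("pics/d1.png",np.hstack(im)); print(readout.get_time_s(),readout.get_wrist_force())
E
python3 dip.py
```

```text
[-0.14 -0.82 -1.41]
floor True dz vs nominal 0.38293044282551136
11.7167 [0.18 0.64 5.36]
```

View pics/d1.png

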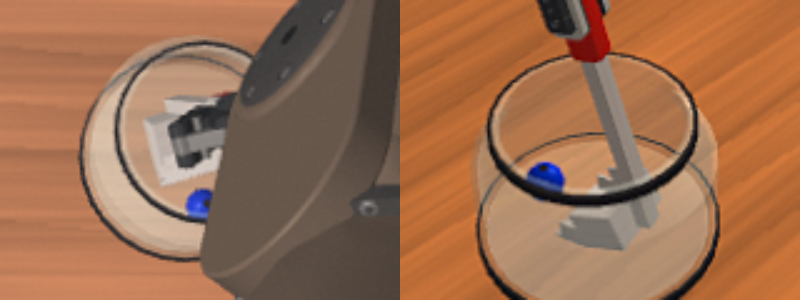

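Run:
```python
from h import *
np.set_printoptions(precision=1,suppress=True)
Y=np.arctan2(*(JAR-BEAD)[::-1]); u=np.array([np.cos(Y),np.sin(Y)]); v=np.array([-u[1],u[0]])
for n,(cx,cy) in(("top",(400,140)),("scene",(248,285))):
    f=grab_frame(n); pp=[np.r_[JAR-17*u+s*24*v,7] for s in(1,0,-1)]
    print(n,"lip L/M/R",(proj(f,pp)-[cx-80,cy-60])*2.5)
    H=hsv(f); m=(abs(H[...,0].astype(int)-118)<12)&(H[...,1]>150)
    p=blob(m,proj(f,[np.r_[BEAD,19]])[0],18); q=p[p[:,1]<p[:,1].max()-0] 
    print("bead",(p.min(0)-[cx-80,cy-60])*2.5,(p.max(0)-[cx-80,cy-60])*2.5,back(f,[(p.min(0)+p.max(0))/2],19), "pred size",(proj(f,[np.r_[BEAD,19]])[0]-[cx-80,cy-60])*2.5)
```

```text
top lip L/M/R [[160.3 186.4]
 [190.5 176.9]
 [220.5 167.4]]
bead [187.5 190. ] [210. 210.] [[ 601.1 -149.5   19. ]] pred size [203.  201.5]
scene lip L/M/R [[193.7 184.9]
 [174.8 208.9]
 [155.  234.1]]
bead [112.5 162.5] [167.5 202.5] [[ 595.8 -154.1   19. ]] pred size [145.7 184.7]
```

The lip and bead line up with the model: the lip's left corner is predicted at (160,186) and seen at about (163,185). Push to the wall.

```bash
cat > push.py <<'E'
from h import *
np.set_printoptions(precision=2,suppress=True)
L=(-28,0,8); Y=np.arctan2(*(JAR-BEAD)[::-1]); T=24; dz=float(np.load("dz.npy"))
z=6+dz+.4
env.line_to(radial(-17,z,T,Y,pivot=L)[0],speed=20)
f0=np.array(readout.get_wrist_force())
for c in(-40,-50,-56,-60,-63,-65):
    hit=env.line_to(radial(c,z,T,Y,pivot=L)[0],speed=30,contact_N=12)
    p=np.array(readout.get_tool_pos()); print(c,hit,p-radial(c,z,T,Y,pivot=L)[0],np.array(readout.get_wrist_force())-f0)
    if hit: break
im=[]
for n,(cx,cy) in(("top",(400,140)),("scene",(248,285))):
    f=grab_frame(n); im.append(cv2.resize(f["pixels"][cy-60:cy+60,cx-80:cx+80],(400,300)))
cv2.imwrite("pics/d2.png",np.hstack(im)); print(readout.get_time_s())
E
python3 push.py
```

```text
-40 False [ 0.14 -0.02  0.07] [-0.26  0.36  0.53]
-50 False [-0.06 -0.14  0.1 ] [0.01 0.39 0.22]
-56 False [-0.13 -0.08  0.01] [0.63 0.18 0.35]
-60 False [-0.15 -0.05  0.02] [-0.12 -0.01 -0.19]
-63 False [-0.12 -0.06  0.01] [0.67 0.1  0.59]
-65 False [-0.08 -0.01  0.  ] [-0.32  0.5   0.  ]
14.7
```

View pics/d2.png

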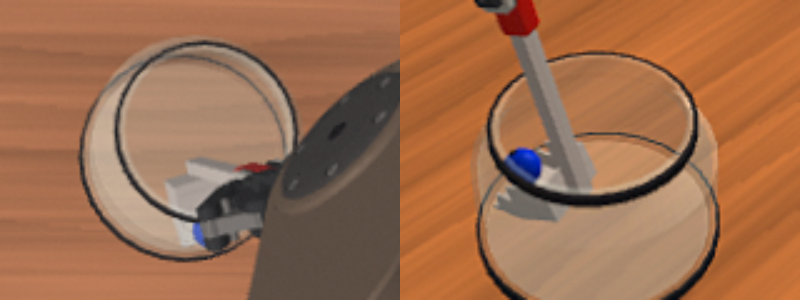

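The bead (520,165 in the right half) sits over the ramp between the cup's sides, against the wall. Right the scoop about the floor's front edge.

```bash
cat > right.py <<'E'
from h import *
np.set_printoptions(precision=2,suppress=True)
C=(-8,0,0); Y=np.arctan2(*(JAR-BEAD)[::-1]); dz=float(np.load("dz.npy"))
z=6+dz+.4+.83
for T in(18,12,6,2,0):
    k=(24-T)/24; p=radial(-43.5+1.5*k,z+2*k,T,Y,pivot=C)
    hit=env.line_to(p[0],p[1],speed=60,contact_N=25); print(T,hit,np.array(readout.get_wrist_force()))
    if hit: break
env.dwell(.4)
im=[]
for n,(cx,cy) in(("top",(400,140)),("scene",(248,285))):
    f=grab_frame(n); im.append(cv2.resize(f["pixels"][cy-60:cy+60,cx-80:cx+80],(400,300)))
cv2.imwrite("pics/d3.png",np.hstack(im)); print(readout.get_time_s(),readout.get_gripper_width())
E
python3 right.py
```

```text
18 False [ 0.03 -0.89 -2.46]
12 False [-0.56  0.03 -1.4 ]
6 False [ 0.17 -0.06 -0.89]
2 False [-0.72 -0.17 -1.87]
0 False [ 0.23  0.24 -1.92]
17.0833 14.876771165498262
```

View pics/d3.png

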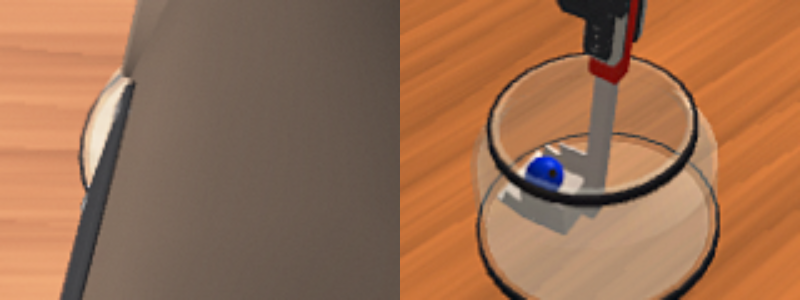

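The bead (545,172 in the right half) lies in the righted cup. Centre it, lift it, and carry it to the mat.

```bash
cat > carry.py <<'E'
from h import *
np.set_printoptions(precision=2,suppress=True)
Y=np.arctan2(*(JAR-BEAD)[::-1])
env.line_to(radial(-34,20,0,Y)[0],speed=40)
env.line_to(radial(-2,24,0,Y)[0],speed=50)
print(env.line_to(radial(-2,125,0,Y)[0],speed=60,contact_N=15))
env.line_to(tool(*MAT,120,Y)[0],speed=110)
env.line_to(tool(*MAT,20,Y)[0],speed=70); env.dwell(.4)
print(readout.get_wrist_force())
im=[]
for n in("top","scene"):
    f=grab_frame(n); cx,cy=proj(f,[np.r_[MAT,30]])[0].astype(int); im.append(cv2.resize(f["pixels"][cy-60:cy+60,cx-80:cx+80],(400,300)))
cv2.imwrite("pics/m1.png",np.hstack(im)); print(readout.get_time_s())
E
python3 carry.py
```

```text
False
[-0.23 -1.18 -1.05]
25.8583
```

View pics/m1.png

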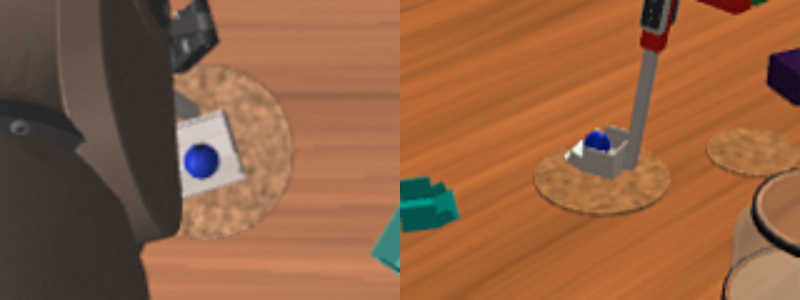

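The scoop hovers over the middle of the large mat with the bead in the cup. Set it down, release and check.

```bash
cat > place.py <<'E'
from h import *
np.set_printoptions(precision=2,suppress=True)
Y=np.arctan2(*(JAR-BEAD)[::-1])
env.line_to(tool(*MAT,8,Y)[0],speed=30); env.dwell(.2)
print("touch",env.line_to(tool(*MAT,2.5,Y)[0],speed=8,contact_N=3),np.array(readout.get_tool_pos())[2]-tool(*MAT,4,Y)[0][2],readout.get_wrist_force())
env.dwell(.2); env.move_gripper(50); env.dwell(.3)
env.line_to(tool(*MAT,4,Y,up=80)[0],speed=60)
env.line_to(tool(*MAT,4,Y,up=160)[0],speed=150)
p=np.array(readout.get_tool_pos()); env.line_to(p+[150,-200,0],speed=200)
env.dwell(.3); im=[]
for n in("top","scene"):
    f=grab_frame(n); cx,cy=proj(f,[np.r_[MAT,40]])[0].astype(int)
    H=hsv(f); m=(abs(H[...,0].astype(int)-118)<12)&(H[...,1]>150); b=blob(m,(cx,cy),40)
    print(n,"bead rel. mat",back(f,[(b.min(0)+b.max(0))/2],20)[0,:2]-MAT)
    i=f["pixels"].copy()
    g=dict(f); g["tvec"]=np.array(f["tvec"]).ravel()+cv2.Rodrigues(np.array(f["rvec"],float))[0]@[0,0,4.]
    k,_=cv2.findContours(scoop_mask(g,*MAT,Y),cv2.RETR_EXTERNAL,cv2.CHAIN_APPROX_NONE); cv2.drawContours(i,k,-1,(0,255,0),1)
    im.append(cv2.resize(i[cy-75:cy+75,cx-100:cx+100],(400,300)))
cv2.imwrite("pics/m2.png",np.hstack(im)); print(readout.get_time_s())
E
python3 place.py
```

```text
touch True 0.2867927545636917 [ 0.59 -0.28  5.09]Traceback (most recent call last):
  File "place.py", line 14, in <module>
    print(n,"bead rel. mat",back(f,[(b.min(0)+b.max(0))/2],20)[0,:2]-MAT)
                                     ~~~~~^^^
    return umr_minimum(a, axis, None, out, keepdims, initial, where)
ValueError: zero-size array to reduction operation minimum which has no identity
```

```bash
python3 - <<'E'
s=open("place.py").read(); a=s.index("env.line_to"); b=s.index("env.dwell(.3); im")
s=s[:a]+'q=np.array(readout.get_joints()); q[0]=-.8; env.move_joints(q)\n'+s[b:]
s=s.replace('    print(n,"bead','    if len(b): print(n,"bead')
open("chk.py","w").write(s)
E
python3 chk.py
```

```text
top bead rel. mat [-6.44  0.03]
scene bead rel. mat [-10.9    5.78]
33.9833
```

View pics/m2.png

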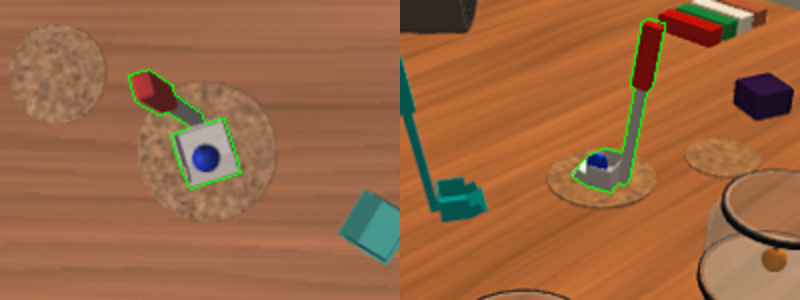

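The scoop stands upright on the middle of the large mat, matching the model outline in both views, with the bead in the cup and the arm clear.

```bash
python3 -c "
from rig import job; print(job.hand_in())"
```

```text
the job is handed in; nothing more can be done
None
```

I scooped the blue bead out of its jar and stood the red-handled scoop on the middle of the large cork mat, with the bead still in the cup. I then let go, moved the arm clear and handed the job in; it reports no verdict. The last clock reading before that was 34.0 s of the 58 s allowed.

- **On the way:** The scoop went into the jar tilted 24° nose-down and slid under the bead at the wall, with no contact stop. I righted it fully inside the jar, and the camera then showed the bead in the cup.
- **Last picture:** In both views the scoop matches the outline of an upright scoop at the mat's centre. The bead lies in the cup, and nothing touches the scoop.
- **Checks that disagreed or failed:**
  - At the end the two cameras put the bead about 7 mm apart, probably because the cup hides part of it from the scene camera. Both positions are inside the cup.
  - The bead's first position in the jar also differed by about 5 mm between cameras, likely because the jar's mouth band hid part of it. The averaged position was good enough for the scoop.
  - One bead check found nothing, apparently because the arm blocked the top camera. It worked once I moved the arm away.

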